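# Mix a sample tube on the touch-operated vortex mixer

## Robot

A 6-joint arm with a two-finger parallel gripper is mounted at the origin on a cart in front of the work surface, level with it; the furniture and walls round the work are solid. World frame = base frame: x ahead of the robot, y to its left, z up, the work surface at z = 0. Lengths are in mm, angles in degrees, forces in N, time in s.
With the tool pointing down it reaches from about 275 to 875 mm from the base axis. Payload 12.5 kg.
Tool frame: the origin (TCP) lies midway between the tips of the shut fingers; the grasp point (between the pads) lies 19 mm behind it; z points along the fingers, y is the direction in which the jaws open and shut (so a half turn about z gives the same grasp; the last joint's range is limited). The gripper opens to 85 mm and grips with 20 to 120 N. Pads are 22 mm wide; open, the fingers measure 114 mm over their backs; the gripper's body (76 mm by 85 mm) begins 54 mm behind the grasp point. The pads swing forward as they close: fully open they stand 13 mm farther back than shut.
Start: joints at [71.643, 20.094, 94.641, -0, 65.266, -4.847], TCP at [128.46, 534.773, 231.29] pointing down, gripper open.
Joint ranges: [-157.81, 157.81], [-45, 120.19], [0.68, 151.7], [-89.99, 269.99], [4.06, 180], [-164.3, 164.3]. Speed limits (degrees/s): [127.2, 127.2, 159.86, 180, 180, 180].

## Interface

Orientations are given as [roll, pitch, yaw] about the fixed x, y, z axes, in that order (R = Rz(yaw) Ry(pitch) Rx(roll)).
In Python, from plant import manip gives the robot as it stands.
- The arm moves only by the tool arm_command, never from a script. Its argument "moves" is a list of rows, each a list of 3 entries, a list of its own where there are three numbers: the finger opening in m, from 0 to 0.0854, then the shift along the tool's x, y, z in m, then the turn, a rotation vector about the tool's x, y, z in degrees. In form: [[hand, [dx, dy, dz], [rx, ry, rz]], ...]. A call has 1 to 12 rows; each row is the pose to reach, as a shift and turn from the pose measured when the call began, along the tool's axes at that moment; what a row does not reach only later rows make up. A row lasts 1/10 s, in which the tool goes at most 50 mm and 8.59 degrees, less where a joint would pass 70% of its speed; a pose out of reach is approached as far as the arm can. A call with a gripper value outside its range is refused whole. The fingers move at their own pace and stop on an object; "force" is the grip in N (left out, the last holds). Time passes only in rows, so rows that repeat a pose let the fingers close. It gives the time, the measured TCP pose, the force and the opening at its end, in the units of the state.
- manip.state(): the state, without advancing time (a new reading comes with each control period).
- manip.snapshot(name): name is "side" or "top" or "wrist"; returns a dict with "frame" (420x560x3 uint8, red, green, blue), "K" (3x3 intrinsics, pixels), "R" (3x3) and "t" (3): a world point X has camera coordinates R X + t. Camera axes: x right, y down, z forward; pixel columns grow to the right and rows downward; lengths in mm; the calibration is good to about 2 mm. A picture is of the moment at which its call begins. There is no depth.
- manip.close_job(): hands the job in, once; it reports no verdict.
Trained networks look in a picture, given as the dict that the camera call returned (one of the last four; its "shot" number tells which), for a name from the list of things; names that differ only in an ending like _2 or _b are one class to them, and where a whole thing is asked for, a point or a joint stands for the part that bears it (a point fixed in the world has none). Each returns a list of dicts, best first, with "conf" (0 to 1); they miss things now and then, are a little off and sometimes report something else, mostly with a low value. They report only what shows in the picture. A call takes as long as a camera call. They do not tell look-alikes from the thing itself.
- manip.spot_in(picture, thing): "position" ([column, row] in pixels, amid what is visible of it).
- manip.landmark_of(picture, thing): "position" ([column, row] in pixels: a listed point, or the origin of a listed thing).
The state is a dict: "time": time; "joint_pos": joint angles; "joint_vel": joint speeds; "joint_torque": joint torques, N m; "tcp_pos": TCP position; "eef_rot": TCP orientation; "ft_force": force on the tool from outside, world axes, zero at the start; "wrist_torque": the same for the moment, N m; "gripper_width": opening from 0.0 (shut) to 1.0 (fully open).
Only numpy, scipy, OpenCV 4.12 (cv2) and the standard library are available. Lean on these libraries where they do the work, as an engineer would, in place of code of your own. Each camera call takes 0.05 s, during which the arm holds its last target.

## Task

Push the vortex mixer's toggle lever all the way over to the back of the mixer (touch mode), then take the shortest of the three tubes out of the rack by its cap. Press its bottom upright into the mixer's rubber cup until the sprung cup has sunk about 5 mm, half of its travel and clear of its stop, and keep it there steadily for at least three seconds. Finish while still holding the tube pressed like that, with only the tube touching the mixer; leave the other tubes and everything else where they are.

Things in the scene. Friction and masses are not known exactly. Their poses are not given: they have to be found in the camera images.
- mixer: cordless vortex mixer, white housing 172 mm deep (x), 126 mm wide (y), on feet; fixed to the bench. Origin at the centre of its underside; its own -x is the front (a dial is on the front face), +x its back, z up. In its frame: the flat front deck is 72 mm up and runs from x = -73 to -27 mm; the toggle stands on it with its pivot at (-56, 0, 76) mm; a round turret of radius 53 mm and 96 mm high is centred at (26, 0), and the rubber cup stands above it on the same axis
- cup_head (a joint): how far the rubber cup is pressed down, m: 0 = up, at rest; 0.010 = hard on its stop. The return spring needs about 2 N to start and 0.7 N more for each mm (5.5 to 6 N at 5 mm); it springs back up when let go
- cup_mouth (a point): centre of the open upper rim of the rubber cup, 140 mm above the bench at rest; it moves with the cup. The rim is 31 mm wide inside (37 mm outside); the cup is a flared cone, 16 mm deep, narrowing to about 19 mm inside at its flat floor
- cup_floor (a point): centre of the cup's inner floor, 16 mm below the mouth, 124 mm above the bench at rest, on which the tube's bottom presses; moves with the cup
- mode_toggle (a joint): angle of the toggle lever, rad: 0 = leaning 0.35 rad to the mixer's front (-x), starts at 0 to 0.1; 0.7 = leaning 0.35 rad to the back (+x) against its end stop, touch mode. It has no spring: it stays where it is left, and about 1 N at the tip moves it, so push it right over
- toggle_tip (a point): tip of the toggle lever, a round bat 10 mm thick at the top; the tip is 39 mm from the pivot, at the start 10 to 13 mm in front of the pivot and 113 mm above the bench; it swings about 27 mm towards the mixer's +x. Keep pushing fingers out of the turret behind it
- rack: fixed white rack, 54 mm (x) by 150 mm (y), end plates 61 mm high, origin at the centre of its underside, z up. Three 15.5 mm holes in a row along its y axis, 45 mm apart, in plates whose tops are 57 and 26 mm above the bench. Tubes stand on its 4 mm base. Grip across the row, along the rack's x axis
- short_tube: the tube to mix: 97 mm long (the other two are 105 mm and stand 8 mm higher), glass 13 mm in diameter, closed by a cap of 16.4 mm diameter over the top 21 mm; about 16 g. Origin at the centre of its bottom end, z along the tube to the cap. It can be in any of the three holes
- tall_tube_a: one of the two 105 mm tubes, same kind; origin at the centre of its bottom end. Leave it in the rack
- tall_tube_b: the other 105 mm tube; origin at the centre of its bottom end. Leave it in the rack
- specimen_cup: bystander: closed specimen cup, 59 mm diameter, 72 mm high, standing to the right of the mixer; origin at the centre of its underside
- dropper: bystander: small brown dropper bottle, 37 mm diameter, 88 mm high, standing behind to the left of the mixer; origin at the centre of its underside
There are look-alikes about, which are no part of the job. What is shaped like the short_tube but green is not meant.

How it is judged (in metres and radians):
On the way, in this order (a step that is already met when the one before it is completed fails the run):
1. the toggle lever is over at the back, in touch mode (value of joint mode_toggle above 0.55 rad), for 0.2 s.
2. the short tube is out of the rack, in the fingers (z of short_tube in the frame of rack above 0.062 m and contact force between the fingers and short_tube above 2 N), for 0.1 s.
3. the short tube, held upright in the fingers, keeps the cup pressed 3 to 7.5 mm down for 3 s (contact force between the fingers and short_tube above 2 N and value of joint cup_head between 0.003 and 0.0075 m and horizontal distance between short_tube and cup_floor below 0.007 m and contact force between short_tube and mixer above 2 N and contact force between each of the arm, the fingers and mixer below 0.5 N and angle between short_tube's own z axis and vertical below 0.2 rad and value of joint mode_toggle above 0.55 rad), for 3 s.
At the end, for the whole second after the job is handed in: toggle at the back (above 0.55 rad); short tube gripped by the fingers, upright within 0.2 rad, its bottom within 7 mm of the cup's axis, pressing over 2 N and keeping the cup 3 to 7.5 mm down, after 3 s of this; nothing of the robot touches the mixer (all of step 3); the arm keeps its last pose, push and grip.
It fails at once if the cup is forced against its stop (pressed more than 9 mm) (value of joint cup_head above 0.009 m).
It fails at once if another tube is moved by more than 30 mm (distance of any of tall_tube_a, tall_tube_b from where it was at the start of the episode above 0.03 m).
It fails at once if the specimen cup or the dropper bottle is moved by more than 30 mm or tipped (distance of any of specimen_cup, dropper from where it was at the start of the episode above 0.03 m or angle between any of specimen_cup, dropper's own z axis and vertical above 0.5 rad).
It also fails if it takes over 54 s, if anything falls off the work surface, if the arm or the gripper's body presses on something with over 40 N, if the wrist force passes 120 N, or if a joint passes its speed limit or range.

## Working session

There is one attempt and no reset: what is moved stays moved. The work goes in short steps, Python scripts to look and compute and a tool call to move; the robot and the scene stay as the last step left them, time stands still between calls to the robot, and variables do not carry over. Pictures are saved under pics/ and viewed, and the job is handed in when it is done.

Besides the shell and the picture viewer there is one more tool, called after "Emit:" as name(argument=value, ...), one argument or row to a line, values as JSON. arm_command: Moves the arm, as the interface text tells. Its arguments: {"type":"object","properties":{"moves":{"type":"array","items":{"type":"array"}},"force":{"type":"number"}},"required":["moves"]}

```bash
ls; mkdir -p pics; cat > h.py <<'E'
import numpy as np, cv2
from plant import manip
def snap(n,f):
    p=manip.snapshot(n); cv2.imwrite('pics/'+f,cv2.cvtColor(p['frame'],cv2.COLOR_RGB2BGR)); return p
def ray(p,uv):
    R=np.array(p['R']);t=np.array(p['t']).ravel();K=np.array(p['K'])
    d=R.T@np.linalg.solve(K,[uv[0],uv[1],1.]); return -R.T@t,d
def atz(p,uv,z):
    c,d=ray(p,uv); return c+d*(z-c[2])/d[2]
def proj(p,X):
    q=np.array(p['K'])@(np.array(p['R'])@np.array(X,float)+np.array(p['t']).ravel()); return q[:2]/q[2]
def tri(ps,uvs):
    A=np.zeros((3,3));b=np.zeros(3)
    for p,u in zip(ps,uvs):
        c,d=ray(p,u); d=d/np.linalg.norm(d); M=np.eye(3)-np.outer(d,d);A+=M;b+=M@c
    return np.linalg.solve(A,b)
E
python3 - <<'E'
from h import *
ps={n:snap(n,n+'0.png') for n in('side','top','wrist')}
print(manip.state())
for n,p in ps.items():
    print(n,ray(p,(280,210)))
    for th in ['toggle_tip','cup_mouth','cup_floor','short_tube','tall_tube_a','rack','mixer','specimen_cup','dropper']:
        print(n,th,[(np.round(d['position']).tolist(),round(d['conf'],2)) for d in manip.landmark_of(p,th)][:5])
E
```

```text
pics
{'time': 0.15, 'joint_pos': array([ 7.16443395e+01,  2.01187914e+01,  9.46660744e+01, -9.85932357e-04,
        6.52666024e+01, -4.84568624e+00]), 'joint_vel': array([ 0.00338229, -0.05754572, -0.00384282,  0.06484241,  0.03599393,
        0.0156793 ]), 'joint_torque': array([ 1.47079449e-03, -5.06255150e+01, -2.91504800e+01, -1.05057757e-05,
        3.39603939e-03,  4.39065821e-05]), 'tcp_pos': array([128.37663006, 534.55974235, 230.88359675]), 'eef_rot': array([-1.79948640e+02, -3.45573248e-03,  1.66490437e+02]), 'ft_force': array([ 1.10256017,  0.49753138, -0.42264959]), 'wrist_torque': array([-0.00500403,  0.03429057, -0.01282664]), 'gripper_width': 0.9989182926196822}
side (array([ 140.19682593, 1043.95731461,  633.6682695 ]), array([ 0.35540855, -0.84192909, -0.40651918]))
side toggle_tip [([319.0, 208.0], 0.55), ([282.0, 196.0], 0.41)]
side cup_mouth [([280.0, 191.0], 0.68), ([315.0, 210.0], 0.45)]
side cup_floor [([281.0, 202.0], 0.49)]
side short_tube [([249.0, 289.0], 0.81), ([313.0, 330.0], 0.7), ([316.0, 206.0], 0.48)]
side tall_tube_a []
side rack [([282.0, 311.0], 0
[... 197 characters left out ...]
2299,  0.01521582, -0.9822253 ]))
top toggle_tip []
top cup_mouth [([322.0, 195.0], 0.45), ([216.0, 247.0], 0.28)]
top cup_floor [([322.0, 196.0], 0.58)]
top short_tube [([216.0, 245.0], 0.55), ([204.0, 274.0], 0.52), ([234.0, 204.0], 0.44)]
top tall_tube_a [([201.0, 241.0], 0.4)]
top rack [([215.0, 248.0], 0.59)]
top mixer [([318.0, 217.0], 0.82)]
top specimen_cup [([393.0, 268.0], 0.8)]
top dropper [([241.0, 162.0], 0.5)]
wrist (array([ 55.92570025, 552.30567715, 374.1570445 ]), array([ 0.28773003, -0.08557062, -0.95400489]))
wrist toggle_tip []
wrist cup_mouth []
wrist cup_floor []
wrist short_tube []
wrist tall_tube_a []
wrist rack []
wrist mixer []
wrist specimen_cup []
wrist dropper []
```

```bash
python3 - <<'E'
import cv2
s=cv2.imread('pics/side0.png');t=cv2.imread('pics/top0.png')
c=s[140:360,180:430];cv2.imwrite('pics/s1.png',cv2.resize(c,None,fx=2.7,fy=2.7,interpolation=cv2.INTER_CUBIC))
c=t[130:310,170:430];cv2.imwrite('pics/t1.png',cv2.resize(c,None,fx=3,fy=3,interpolation=cv2.INTER_CUBIC))
E
```

```text
(no output)
```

View pics/s1.png

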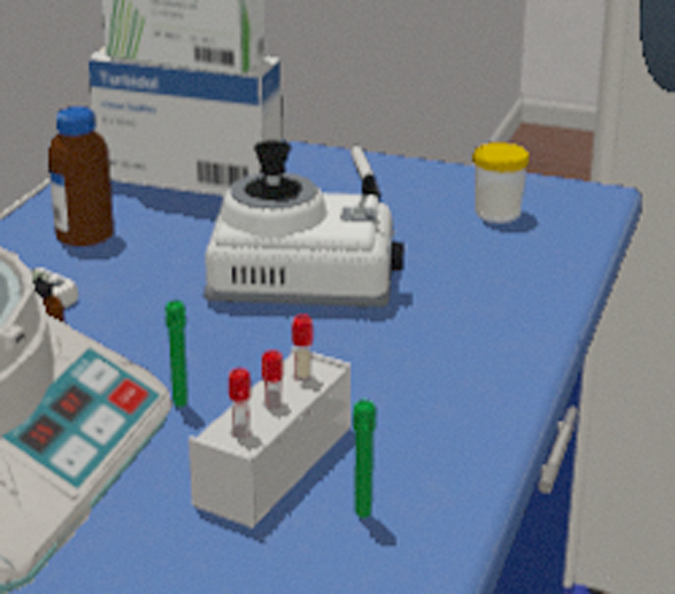

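View pics/t1.png

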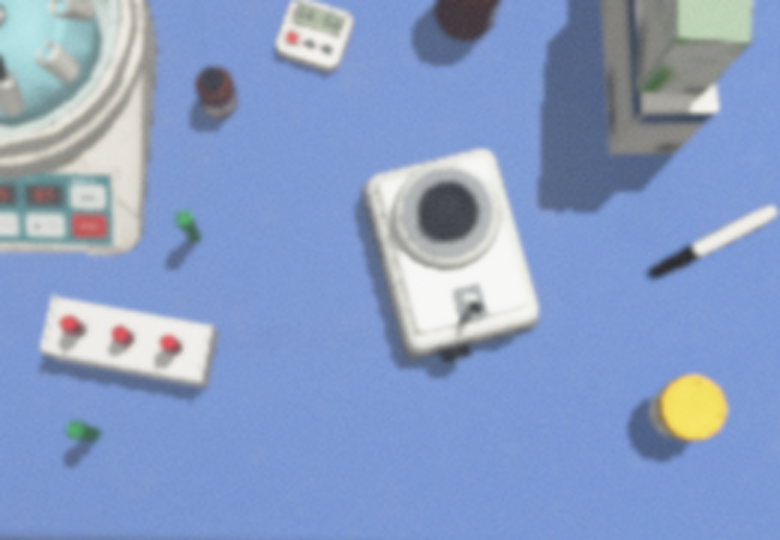

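View pics/side0.png

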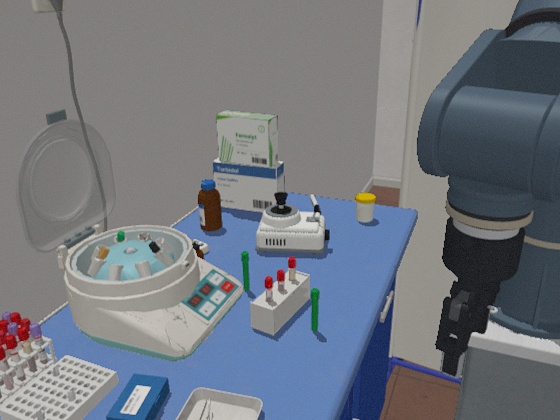

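View pics/top0.png

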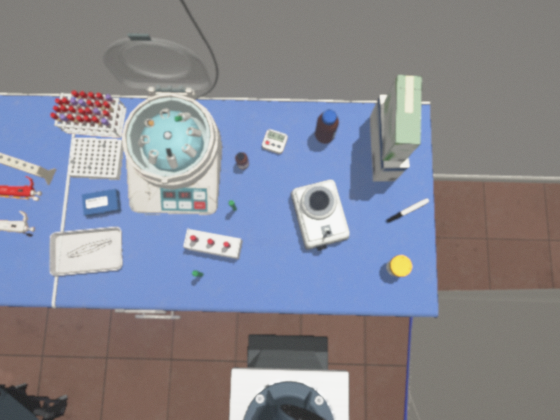

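The side view shows the mixer at about (292,230), the rack with three red caps at (268,283), (280,276) and (291,263), and green look-alikes at (245,270) and (315,310). The top view shows the mixer at (320,212), the cup at (319,200), the toggle at (327,233), the rack at (212,244) and the red caps at (193,239), (210,242) and (227,245). Next I'll compute positions.

```bash
python3 - <<'E'
from h import *
S=manip.snapshot('side');T=manip.snapshot('top')
def s1(u,v): return (180+u/2.7,140+v/2.7)
def t1(u,v): return (170+u/3,130+v/3)
for n,a,b in [('capA(left top)',t1(69,325),s1(239,380)),('capB',t1(121,335),s1(272,362)),('capC',t1(168,344),s1(302,328)),('cup',t1(448,210),s1(273,146)),('toggletip',t1(478,308),s1(369,172)),('green1',t1(183,218),s1(176,312)),('green2',t1(75,429),s1(364,412)),('green1',t1(183,218),s1(364,412))]:
    X=tri([T,S],[a,b]); print(n,X.round(1),(proj(T,X)-a).round(1),(proj(S,X)-b).round(1))
print('rack corners z61',[atz(T,t1(*c),61).round(0)[:2] for c in [(53,296),(214,324),(204,385),(42,350)]])
print('cup@140',atz(T,t1(448,210),140).round(1))
print('specimen',atz(T,t1(693,408),72).round(0))
print('mixer corners z72',[atz(T,t1(*c),72).round(0)[:2] for c in [(368,182),(492,150),(538,318),(410,355)]])
E
```

```text
capA(left top) [492.9 266.  102.7] [-0.3 -1.1] [1.5 0.3]
capB [486.  221.1  93.9] [-0.3 -1. ] [1.4 0.2]
capC [478.3 177.9 101.6] [-0.3 -1.1] [1.4 0.2]
cup [597.9 -62.9 143.8] [-0.6 -1.9] [2.  0.4]
toggletip [515.1 -92.5 117.9] [-0.3 -1.2] [1.2 0.2]
green1 [592.3 171.1  90.4] [-0.1 -0.4] [0.5 0.1]
green2 [401.8 256.9  91. ] [-0.2 -0.7] [1.  0.1]
green1 [519.7 161.7  33.6] [ 4.4 29.1] [-36.2 -10.7]
rack corners z61 [array([521., 290.]), array([499., 142.]), array([443., 148.]), array([471., 297.])]
cup@140 [593.7 -64.7 140. ]
specimen [ 433. -290.   72.]
mixer corners z72 [array([633.,   4.]), array([ 666., -110.]), array([ 511., -152.]), array([474., -37.])]
```

Triangulated cap heights are 103, 94 and 102 mm. The middle red-capped tube is about 8 mm lower, so it should be the short one, and I'll confirm that close up. The green ones at (592,171) and (402,257) are look-alikes. First I'll look at the toggle with the wrist camera.

```bash
cat >> h.py <<'E'
from scipy.spatial.transform import Rotation as Ro
def goal(pos,yaw,roll=180,pitch=0):
    s=manip.state(); R0=Ro.from_euler('xyz',s['eef_rot'],degrees=True)
    d=R0.inv().apply(np.array(pos)-s['tcp_pos'])/1000
    r=(R0.inv()*Ro.from_euler('xyz',[roll,pitch,yaw],degrees=True)).as_rotvec(degrees=True)
    print('shift',d.round(4),'turn',r.round(2)); 
def st():
    s=manip.state(); print(round(s['time'],2),s['tcp_pos'].round(1),s['eef_rot'].round(2),s['ft_force'].round(2),round(s['gripper_width'],4))
E
python3 - <<'E'
from h import *
goal([470,-100,225],104.5)
E
```

```text
shift [-0.4804 -0.5374  0.0063] turn [-0.    0.   61.99]
```

Emit:
arm_command(
  moves=[
    [0.0,[-0.04,-0.045,0.0],[0,0,5]],
    [0.0,[-0.08,-0.09,0.0],[0,0,10]],
    [0.0,[-0.12,-0.135,0.0],[0,0,15]],
    [0.0,[-0.16,-0.18,0.0],[0,0,20]],
    [0.0,[-0.2,-0.225,0.0],[0,0,26]],
    [0.0,[-0.24,-0.27,0.0],[0,0,32]],
    [0.0,[-0.28,-0.315,0.0],[0,0,38]],
    [0.0,[-0.32,-0.36,0.0],[0,0,44]],
    [0.0,[-0.36,-0.405,0.0],[0,0,50]],
    [0.0,[-0.4,-0.45,0.0],[0,0,56]],
    [0.0,[-0.44,-0.495,0.0],[0,0,62]],
    [0.0,[-0.48,-0.537,0.0],[0,0,62]],
  ],
)

```text
time: 2.8
tcp_pos: [412.4, 3.7, 231.6]
eef_rot: [180.0, 0.0, 104.3]
ft_force: [1.0, 2.2, -0.5]
gripper_width: 0.003
```

```bash
python3 - <<'E'
from h import *
st()
goal([470,-100,225],104.5)
E
```

```text
2.8 [412.4   3.7 231.6] [1.7995e+02 1.0000e-02 1.0426e+02] [ 0.98  2.18 -0.54] 0.0035
shift [-0.1147  0.0303  0.0066] turn [ 0.05  0.01 -0.24]
```

Emit:
arm_command(
  moves=[
    [0.0,[-0.04,0.01,0.003],[0,0,0]],
    [0.0,[-0.08,0.02,0.006],[0,0,0]],
    [0.0,[-0.115,0.03,0.006],[0,0,0]],
    [0.0,[-0.115,0.03,0.006],[0,0,0]],
    [0.0,[-0.115,0.03,0.006],[0,0,0]],
  ],
)

```text
time: 3.3
tcp_pos: [469.6, -100.6, 225.4]
eef_rot: [180.0, -0.0, 104.2]
ft_force: [0.2, -0.9, -0.1]
gripper_width: -0.003
```

```bash
python3 - <<'E'
from h import *
st()
p=snap('wrist','w1.png')
for th in ['toggle_tip','cup_mouth','cup_floor','mixer']:
    L=manip.landmark_of(p,th)
    z={'toggle_tip':113,'cup_mouth':140,'cup_floor':124,'mixer':0}[th]
    for d in L[:3]: print(th,np.round(d['position']),round(d['conf'],2),atz(p,d['position'],z).round(1))
E
```

```text
3.3 [ 469.6 -100.6  225.4] [ 1.7998e+02 -2.0000e-02  1.0418e+02] [ 0.21 -0.85 -0.08] -0.0034
toggle_tip [342. 207.] 0.54 [515.9 -91.9 113. ]
cup_mouth [477. 216.] 0.94 [606.  -67.7 140. ]
cup_floor [464. 210.] 0.97 [605.1 -68.4 124. ]
mixer [385. 176.] 0.83 [579.9 -73.3   0. ]
```

View pics/w1.png

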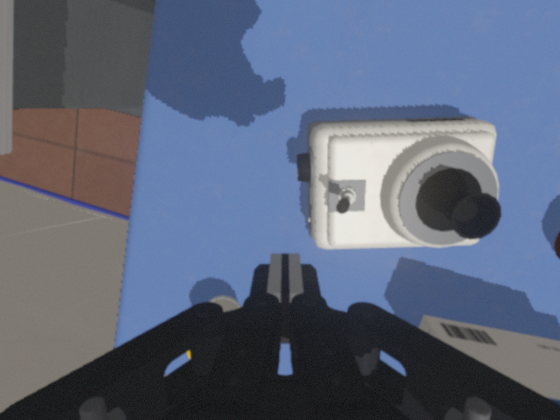

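The wrist view shows the toggle tip at (342,205), the cup mouth at (477,216) and the mixer square to the tool. Cup, toggle and mixer origin agree with each other at 14.5° yaw, with the cup at (606,-68). Now I'll lower to z=100 in front of the lever and push.

Emit:
arm_command(
  moves=[
    [0.0,[0,0,0.045],[0,0,0]],
    [0.0,[0,0,0.09],[0,0,0]],
    [0.0,[0,0,0.125],[0,0,0]],
    [0.0,[0,0,0.125],[0,0,0]],
    [0.0,[0,0.015,0.125],[0,0,0]],
    [0.0,[0,0.025,0.125],[0,0,0]],
    [0.0,[0,0.032,0.125],[0,0,0]],
    [0.0,[0,0.039,0.125],[0,0,0]],
    [0.0,[0,0.045,0.125],[0,0,0]],
    [0.0,[0,0.05,0.125],[0,0,0]],
    [0.0,[0,0.05,0.125],[0,0,0]],
  ],
)

```text
time: 4.65
tcp_pos: [518.7, -87.1, 101.0]
eef_rot: [179.9, 0.0, 104.3]
ft_force: [-0.2, -0.7, -0.5]
gripper_width: -0.001
```

```bash
python3 - <<'E'
from h import *
st()
p=snap('wrist','w2.png');q=snap('side','s2.png')
cv2.imwrite('pics/s2c.png',cv2.resize(cv2.imread('pics/s2.png')[170:270,230:370],None,fx=5,fy=5))
E
```

```text
4.65 [518.7 -87.1 101. ] [1.7991e+02 3.0000e-02 1.0434e+02] [-0.15 -0.73 -0.47] -0.0011
```

View pics/w2.png

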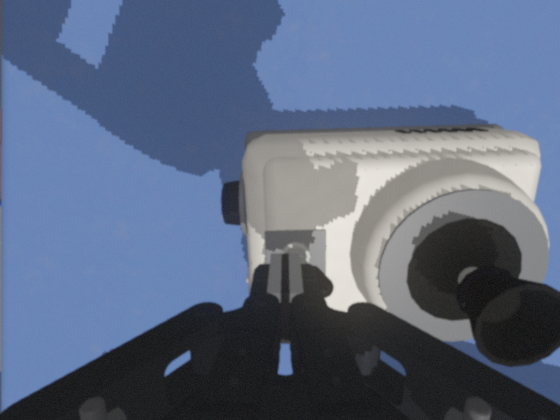

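View pics/s2c.png

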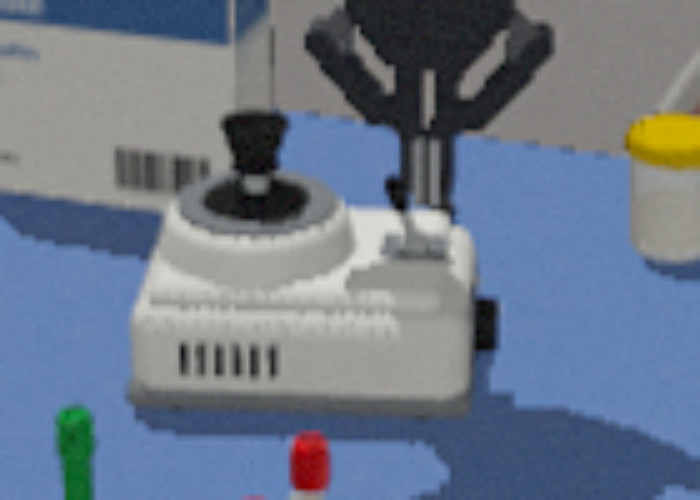

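The lever shows as dark bat at (398,190) in the crop, just past upright with the fingers behind it. It needs a bit more push.

Emit:
arm_command(
  moves=[
    [0.0,[0,0.004,0],[0,0,0]],
    [0.0,[0,0.007,0],[0,0,0]],
    [0.0,[0,0.009,0],[0,0,0]],
    [0.0,[0,0.009,0],[0,0,0]],
  ],
)

```text
time: 5.15
tcp_pos: [521.4, -85.8, 99.8]
eef_rot: [-179.3, -0.2, 104.4]
ft_force: [-30.6, -12.3, 17.5]
gripper_width: -0.002
```

```bash
python3 - <<'E'
from h import *
st()
q=snap('side','s3.png')
cv2.imwrite('pics/s3c.png',cv2.resize(cv2.imread('pics/s3.png')[170:270,230:370],None,fx=5,fy=5))
E
```

```text
5.15 [521.4 -85.8  99.8] [-1.7930e+02 -1.6000e-01  1.0436e+02] [-30.62 -12.33  17.49] -0.002
```

View pics/s3c.png

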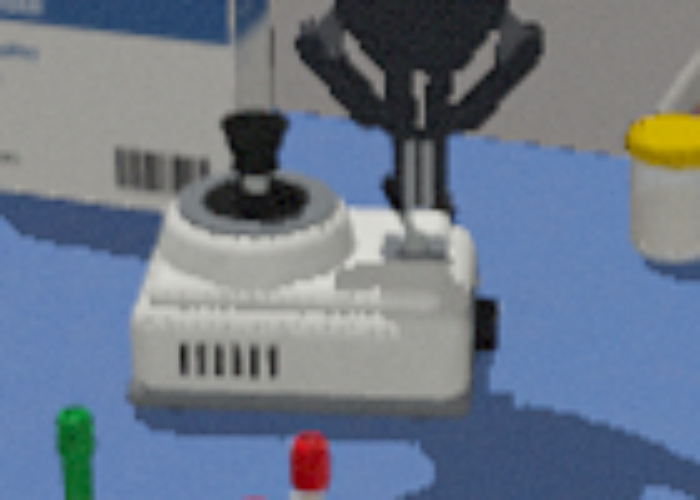

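The push shows 33 N against the stop, so the lever is over. I'll back off, go up, and look.

Emit:
arm_command(
  moves=[
    [0.0,[0,-0.02,0],[0,0,0]],
    [0.0,[0,-0.045,0],[0,0,0]],
    [0.0,[0,-0.055,-0.04],[0,0,0]],
    [0.0,[0,-0.055,-0.085],[0,0,0]],
    [0.0,[0,-0.055,-0.125],[0,0,0]],
    [0.0,[0,-0.055,-0.125],[0,0,0]],
    [0.0,[0,-0.055,-0.125],[0,0,0]],
  ],
)

```text
time: 5.9
tcp_pos: [469.8, -99.5, 225.8]
eef_rot: [-179.4, -0.1, 104.3]
ft_force: [0.6, -0.3, -1.0]
gripper_width: 0.0
```

```bash
python3 - <<'E'
from h import *
st()
p=snap('wrist','w4.png');q=snap('side','s4.png')
a=cv2.resize(cv2.imread('pics/s4.png')[170:270,230:370],None,fx=4,fy=4)
b=cv2.resize(cv2.imread('pics/w4.png')[100:260,280:520],(560,373));cv2.imwrite('pics/c4.png',cv2.resize(np.vstack([a,b]),None,fx=.77,fy=.77))
for th in ['toggle_tip','cup_mouth','cup_floor','mixer']:
    z={'toggle_tip':113,'cup_mouth':140,'cup_floor':124,'mixer':0}[th]
    for d in manip.landmark_of(p,th)[:2]: print(th,np.round(d['position']),round(d['conf'],2),atz(p,d['position'],z).round(1))
goal([485,215,235],80.5)
E
```

```text
5.9 [469.8 -99.5 225.8] [-1.7939e+02 -1.2000e-01  1.0434e+02] [ 0.57 -0.27 -1.04] 0.0002
toggle_tip [374. 212.] 0.69 [540.9 -87.8 113. ]
cup_mouth [481. 220.] 0.7 [608.8 -68.4 140. ]
cup_floor [464. 213.] 0.86 [604.4 -68.6 124. ]
mixer [385. 180.] 0.82 [579.5 -76.8   0. ]
shift [ 0.3006  0.093  -0.0106] turn [-0.81 -0.06 23.85]
```

View pics/c4.png

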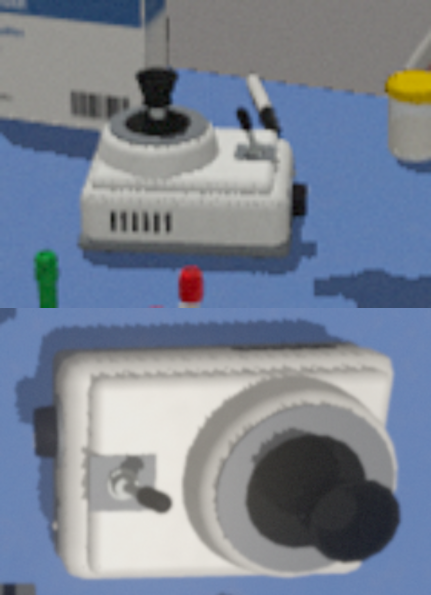

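The toggle tip moved 25 mm and leans to the back: (150,500) in the lower crop, (245,118) in the upper. Now over to the rack for a close view.

```bash
python3 - <<'E'
from h import *
goal([485,180,240],80.5)
E
```

```text
shift [ 0.2667  0.0842 -0.0156] turn [-0.81 -0.06 23.85]
```

Emit:
arm_command(
  moves=[
    [0.085,[0.04,0.012,-0.015],[-0.8,0,4]],
    [0.085,[0.08,0.024,-0.015],[-0.8,0,8]],
    [0.085,[0.12,0.036,-0.015],[-0.8,0,12]],
    [0.085,[0.16,0.048,-0.015],[-0.8,0,16]],
    [0.085,[0.2,0.06,-0.015],[-0.8,0,20]],
    [0.085,[0.24,0.074,-0.015],[-0.8,0,24]],
    [0.085,[0.267,0.084,-0.015],[-0.8,0,24]],
    [0.085,[0.267,0.084,-0.015],[-0.8,0,24]],
    [0.085,[0.267,0.084,-0.015],[-0.8,0,24]],
  ],
)

```text
time: 7.1
tcp_pos: [484.4, 180.4, 238.7]
eef_rot: [-179.9, -0.0, 80.4]
ft_force: [-0.3, -0.3, 0.4]
gripper_width: 0.99
```

```bash
python3 - <<'E'
from h import *
st()
p=snap('wrist','w5.png')
for th in ['short_tube','rack']:
    for d in manip.landmark_of(p,th)[:4]: print(th,np.round(d['position']),round(d['conf'],2),atz(p,d['position'],4).round(1))
for d in manip.spot_in(p,'short_tube')[:5]: print(np.round(d['position']),round(d['conf'],2))
E
```

```text
7.1 [484.4 180.4 238.7] [-1.7991e+02 -1.0000e-02  8.0430e+01] [-0.3  -0.33  0.4 ] 0.9905
short_tube [378. 168.] 0.93 [591.8 169.3   4. ]
short_tube [201. 118.] 0.81 [403.9 257.4   4. ]
short_tube [282. 139.] 0.59 [487.7 219.9   4. ]
rack [279. 140.] 0.89 [484.8 219.2   4. ]
[184. 120.] 0.79
[398. 178.] 0.56
[279. 148.] 0.55
```

View pics/w5.png

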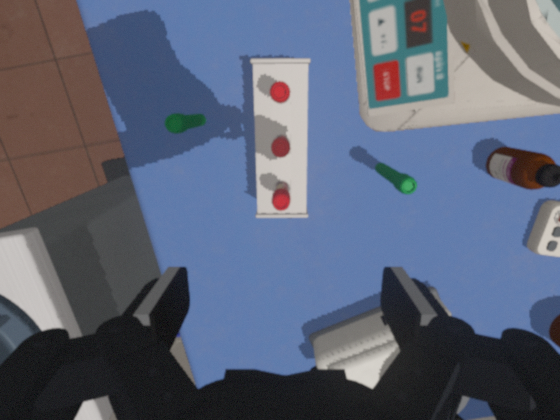

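The wrist view shows red caps at (280,92), (281,147) and (281,200), and green look-alikes at (176,123) and (405,184).

```bash
python3 - <<'E'
from h import *
p=manip.snapshot('wrist')
f=p['frame'].astype(int)
m=((f[...,0]>110)&(f[...,1]<70)&(f[...,2]<90)).astype(np.uint8)
n,l,s,c=cv2.connectedComponentsWithStats(m)
for i in range(1,n):
    if s[i,4]>60:
        print(s[i],c[i].round(1),'z109',atz(p,c[i],109).round(1),'z101',atz(p,c[i],101).round(1))
# cap axis model for each hypothesis
S=manip.snapshot('side')
f=S['frame'].astype(int)
m2=((f[...,0]>110)&(f[...,1]<60)&(f[...,2]<80)).astype(np.uint8)
n,l,s,c2=cv2.connectedComponentsWithStats(m2)
for i in range(1,n):
    if s[i,4]>30 and 240<c2[i][0]<320: print('side',s[i],c2[i].round(1))
a=cv2.resize(cv2.imread('pics/w5.png')[40:240,220:340],None,fx=3,fy=3,interpolation=cv2.INTER_CUBIC)
b=cv2.imread('pics/s4.png')[250:340,245:325];b=cv2.resize(b,(533,600),interpolation=cv2.INTER_CUBIC)
cv2.imwrite('pics/c5.png',np.hstack([a,b])[:,:800])
E
```

```text
[409   9  15  12 127] [416.2  14.2] z109 [603.6 300.4 109. ] z101 [606.7 301.8 101. ]
[410  21  15   9  72] [418.2  26.4] z109 [604.6 292.2 109. ] z101 [607.7 293.3 101. ]
[373  60  26  39 735] [385.4  78.8] z109 [577.8 260.1 109. ] z101 [580.1 260.3 101. ]
[270  81  18  20 272] [278.4  90.4] z109 [495.  265.6 109. ] z101 [494.9 266.  101. ]
[271 136  17  19 249] [279.3 145.5] z109 [488.3 223.7 109. ] z101 [488.  222.9 101. ]
[272 188  17  20 264] [280.  197.5] z109 [481.3 180.3 109. ] z101 [480.8 178.1 101. ]
side [288 257   8  11  75] [291.5 262.2]
side [277 270   7  12  72] [280.1 275.3]
side [265 277   8  12  78] [268.2 282.3]
```

View pics/c5.png

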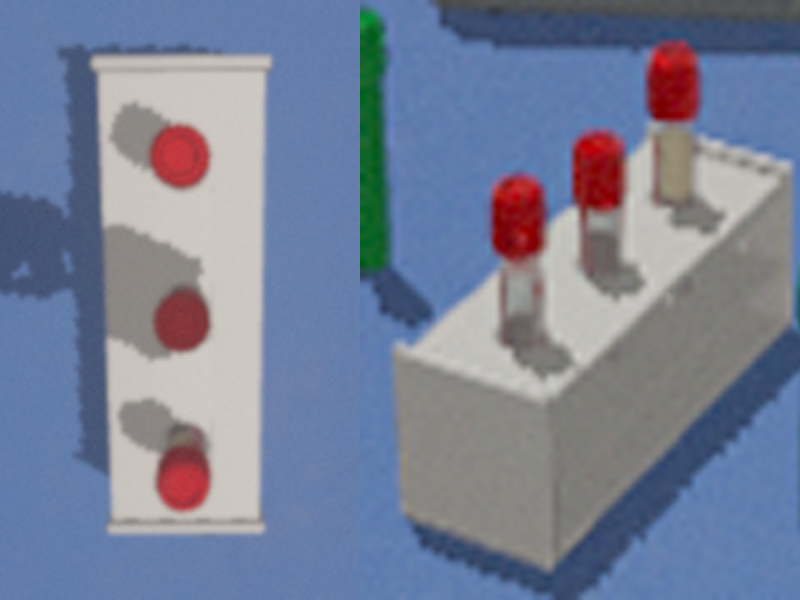

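In the enlarged crop the middle red-capped tube (580-600,170) is clearly below the line of the two outer caps and shows less glass, so it's the short tube. Its position is (488,222).

```bash
python3 - <<'E'
from h import *
st();goal([488,222,150],80.5);goal([488,222,72],80.5)
E
```

```text
7.4 [484.8 179.4 239.4] [-1.7998e+02 -5.0000e-02  8.0290e+01] [-0.54 -0.33 -0.04] 0.9951
shift [ 0.0424 -0.004   0.0895] turn [-0.02 -0.05 -0.21]
shift [ 0.0423 -0.004   0.1675] turn [-0.02 -0.05 -0.21]
```

Emit:
arm_command(
  force=40,
  moves=[
    [0.05,[0.042,-0.004,0.02],[0,0,0]],
    [0.05,[0.042,-0.004,0.06],[0,0,0]],
    [0.05,[0.042,-0.004,0.08],[0,0,0]],
    [0.05,[0.042,-0.004,0.08],[0,0,0]],
  ],
)

```text
time: 7.8
tcp_pos: [486.6, 220.9, 157.0]
eef_rot: [-179.7, 0.1, 80.3]
ft_force: [-0.3, -0.3, -1.0]
gripper_width: 0.589
```

```bash
python3 - <<'E'
from h import *
st()
p=snap('wrist','w6.png'); print(proj(p,[488,222,101]))
goal([488,222,72],80.5)
E
```

```text
7.8 [486.6 220.9 157. ] [-1.7974e+02  9.0000e-02  8.0270e+01] [-0.28 -0.34 -0.98] 0.5885
[286.08397005 226.4581565 ]
shift [0.0009 0.0004 0.087 ] turn [-0.12  0.01 -0.24]
```

View pics/w6.png

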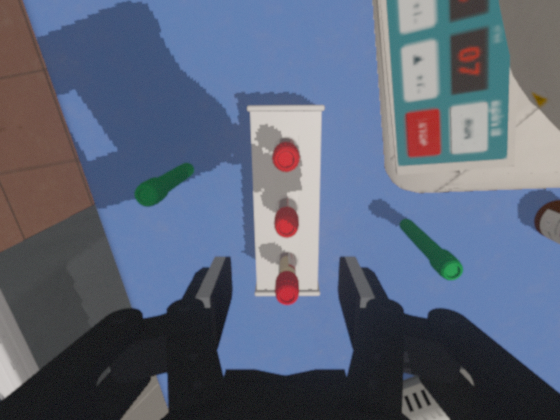

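The middle cap sits at (287,222), within about 4 px of the prediction, and centred between the fingers. I'll descend and grip.

Emit:
arm_command(
  force=40,
  moves=[
    [0.05,[0.002,0.0005,0.03],[0,0,0]],
    [0.05,[0.002,0.0005,0.06],[0,0,0]],
    [0.05,[0.002,0.0005,0.085],[0,0,0]],
    [0.05,[0.002,0.0005,0.086],[0,0,0]],
    [0.05,[0.002,0.0005,0.086],[0,0,0]],
    [0.0,[0.002,0.0005,0.086],[0,0,0]],
    [0.0,[0.002,0.0005,0.086],[0,0,0]],
    [0.0,[0.002,0.0005,0.086],[0,0,0]],
    [0.0,[0.002,0.0005,0.086],[0,0,0]],
    [0.0,[0.002,0.0005,0.086],[0,0,0]],
    [0.0,[0.002,0.0005,0.086],[0,0,0]],
  ],
)

```text
time: 8.95
tcp_pos: [489.0, 223.4, 74.4]
eef_rot: [-180.0, -0.1, 80.3]
ft_force: [-1.7, 1.0, 8.3]
gripper_width: 0.179
```

```bash
python3 - <<'E'
from h import *
st()
p=snap('wrist','w7.png');snap('side','s7.png')
a=cv2.resize(cv2.imread('pics/s7.png')[200:345,230:360],(538,600));cv2.imwrite('pics/c7.png',a)
E
```

```text
8.95 [489.  223.4  74.4] [-1.7999e+02 -6.0000e-02  8.0260e+01] [-1.73  1.01  8.26] 0.1789
```

View pics/c7.png

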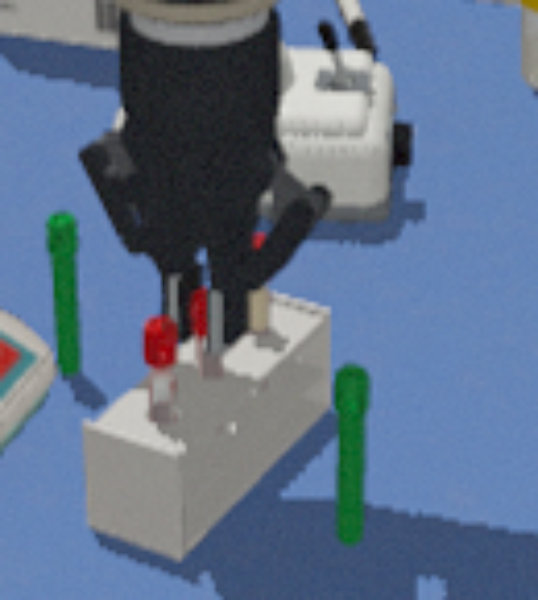

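View pics/w7.png

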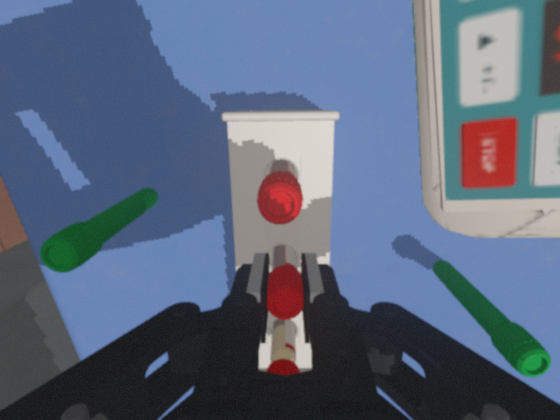

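The cap is gripped between the pads (opening ≈15.3 mm). With the tube standing on its base, its bottom should be about 70.4 mm below the TCP. Lifting straight up.

Emit:
arm_command(
  force=40,
  moves=[
    [0.0,[0,0,-0.015],[0,0,0]],
    [0.0,[0,0,-0.04],[0,0,0]],
    [0.0,[0,0,-0.07],[0,0,0]],
    [0.0,[0,0,-0.1],[0,0,0]],
    [0.0,[0,0,-0.13],[0,0,0]],
    [0.0,[0,0,-0.16],[0,0,0]],
    [0.0,[0,0,-0.175],[0,0,0]],
    [0.0,[0,0,-0.175],[0,0,0]],
    [0.0,[0,0,-0.175],[0,0,0]],
  ],
)

```text
time: 9.95
tcp_pos: [488.8, 223.1, 249.1]
eef_rot: [-180.0, -0.1, 80.3]
ft_force: [1.3, -0.3, -0.4]
gripper_width: 0.175
```

```bash
python3 - <<'E'
from h import *
st()
p=snap('wrist','w8.png');q=snap('side','s8.png')
a=cv2.imread('pics/s8.png')[130:330,200:380];a=cv2.resize(a,(540,600));cv2.imwrite('pics/c8.png',a)
t=manip.state()['tcp_pos']
for dz in (0,70.4): print(proj(p,t-[0,0,dz]),proj(q,t-[0,0,dz]), ((proj(q,t-[0,0,dz])-[200,130])*3))
goal([585,-60,255],104.5)
E
```

```text
9.95 [488.8 223.1 249.1] [-1.7999e+02 -6.0000e-02  8.0260e+01] [ 1.26 -0.27 -0.39] 0.1755
[282.95642311 269.38157706] [279.02414262 204.59105609] [237.07242786 223.77316826]
[283.5670602  221.02079783] [279.76298289 237.62338691] [239.28894866 322.87016072]
shift [-0.2626  0.143  -0.007 ] turn [ -0.1   -0.03 -24.24]
```

View pics/c8.png

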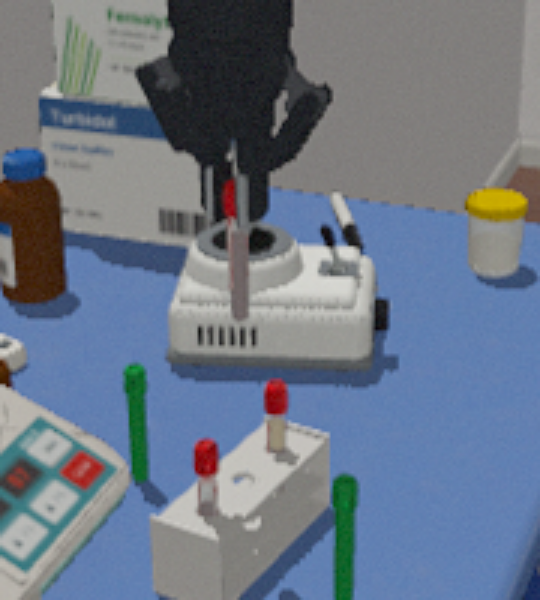

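View pics/w8.png

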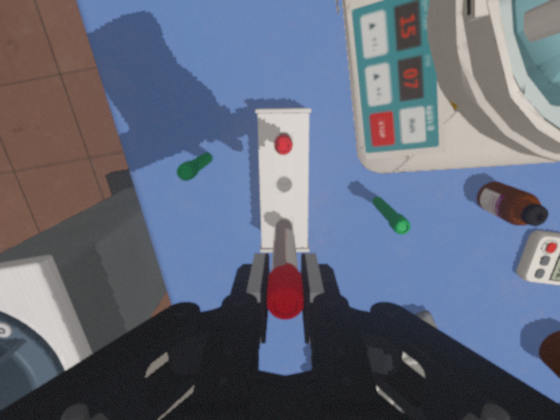

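The tube is out, vertical, and its bottom shows where expected: wrist (285,222) against a prediction of (284,221), side crop (240,320) against (239,323). Moving towards the cup.

```bash
python3 - <<'E'
from h import *
T=manip.snapshot('top')
for uv in [(373,182),(375,100),(408,165),(420,75)]: print(uv,atz(T,uv,0).round(0),atz(T,uv,120).round(0))
goal([570,-68,249],80.3);goal([605,-68,249],80.3)
E
```

```text
(373, 182) [ 682. -233.    0.] [ 651. -208.  120.]
(375, 100) [ 941. -242.    0.] [ 884. -217.  120.]
(408, 165) [ 737. -337.    0.] [ 700. -303.  120.]
(420, 75) [1027. -382.    0.] [ 962. -343.  120.]
shift [-0.2731  0.1295 -0.001 ] turn [-0.11 -0.   -0.04]
shift [-0.2671  0.164  -0.0011] turn [-0.11 -0.   -0.04]
```

Box is ~150 mm away from the cup, clear.

Emit:
arm_command(
  moves=[
    [0.0,[-0.03,0.018,0],[0,0,0]],
    [0.0,[-0.07,0.043,0],[0,0,0]],
    [0.0,[-0.11,0.067,0],[0,0,0]],
    [0.0,[-0.15,0.092,0],[0,0,0]],
    [0.0,[-0.19,0.117,0],[0,0,0]],
    [0.0,[-0.23,0.141,0],[0,0,0]],
    [0.0,[-0.255,0.157,0],[0,0,0]],
    [0.0,[-0.267,0.164,0],[0,0,0]],
    [0.0,[-0.267,0.164,0],[0,0,0]],
    [0.0,[-0.267,0.164,0],[0,0,0]],
  ],
)

```text
time: 11.1
tcp_pos: [604.6, -66.9, 247.4]
eef_rot: [-179.8, -0.0, 80.3]
ft_force: [0.6, 0.2, -0.5]
gripper_width: 0.175
```

```bash
python3 - <<'E'
from h import *
st()
p=snap('wrist','w9.png');q=snap('side','s9.png');r=snap('top','t9.png')
a=cv2.imread('pics/s9.png')[130:270,220:360];a=cv2.resize(a,(600,600),interpolation=cv2.INTER_CUBIC);cv2.imwrite('pics/c9.png',a)
t=manip.state()['tcp_pos']
for X in [t-[0,0,70.4],[605,-68,140],[605,-68,96]]: print(proj(p,X).round(1),proj(q,X).round(1), ((proj(q,X)-[220,130])*600/140).round(0))
for n,P in(('w',p),('s',q),('t',r)):
  for th,z in(('cup_mouth',140),('cup_floor',124)):
    for d in manip.landmark_of(P,th)[:2]: print(n,th,np.round(d['position'],1),round(d['conf'],2),atz(P,d['position'],z).round(1))
E
```

```text
11.1 [604.6 -66.9 247.4] [-1.7983e+02 -2.0000e-02  8.0280e+01] [ 0.56  0.25 -0.54] 0.1748
[284.3 220.9] [280.9 181.1] [261. 219.]
[285.2 206.9] [281.3 194.7] [263. 277.]
[285.3 192.9] [281.7 210.5] [264. 345.]
w cup_mouth [285.1 209.1] 0.57 [604.6 -69.8 140. ]
w cup_floor [285.2 201. ] 0.59 [605.  -67.7 124. ]
s cup_mouth [292.6 241.3] 0.65 [485.8 161.2 140. ]
s cup_mouth [277.  194.5] 0.55 [616.  -65.6 140. ]
s cup_floor [280.2 201.1] 0.52 [606.6 -63.4 124. ]
```

View pics/c9.png

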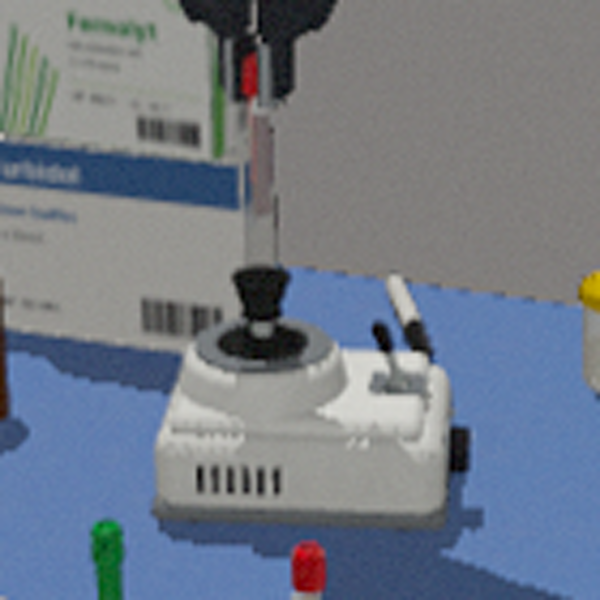

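View pics/w9.png

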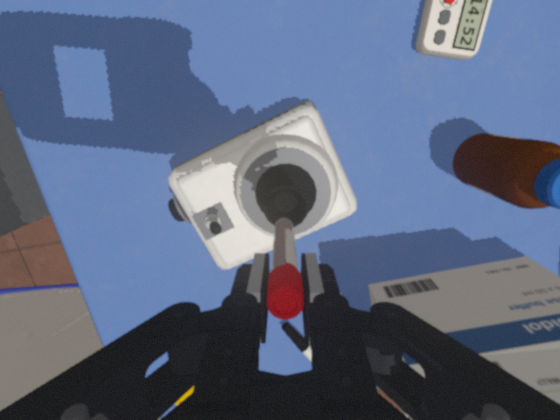

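The side crop shows the tube in line above the cup at (262,280). In the wrist view the tube's bottom is at (285,221) over the cup mouth at about (285,207). I'll zoom for a fine check.

```bash
python3 - <<'E'
from h import *
im=cv2.imread('pics/w9.png')[150:250,230:340]
im=cv2.convertScaleAbs(im,alpha=2.5,beta=10)
cv2.imwrite('pics/c9w.png',cv2.resize(im,None,fx=6,fy=6,interpolation=cv2.INTER_CUBIC))
im=cv2.imread('pics/s9.png')[170:225,250:312]
cv2.imwrite('pics/c9s.png',cv2.resize(cv2.convertScaleAbs(im,alpha=1.5),None,fx=10,fy=10,interpolation=cv2.INTER_CUBIC))
E
```

```text
(no output)
```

View pics/c9w.png

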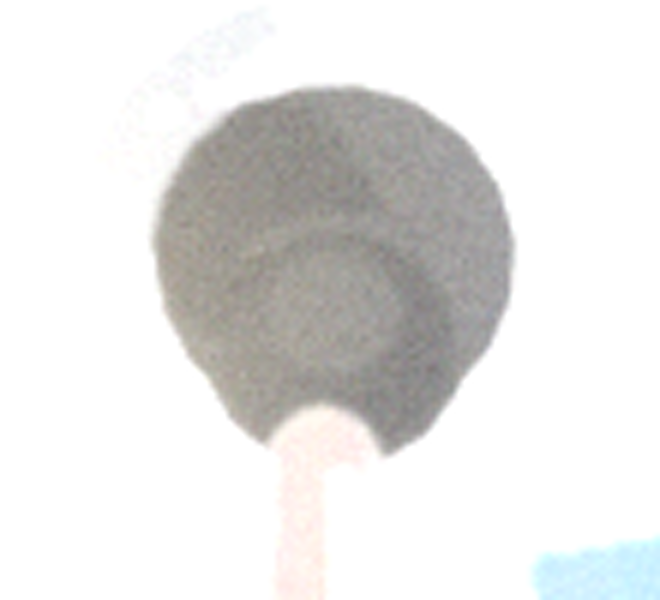

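View pics/c9s.png

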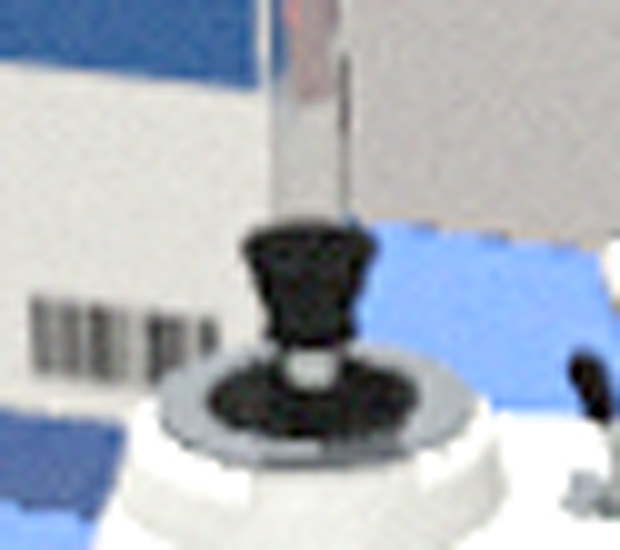

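The tube and cup axes coincide to about 1 mm: cup floor centre (285.8,202), side column equal for both. I'll lower to just above the floor with a -1 mm correction.

Emit:
arm_command(
  moves=[
    [0.0,[-0.001,0.001,0.015],[0,0,0]],
    [0.0,[-0.001,0.001,0.03],[0,0,0]],
    [0.0,[-0.001,0.001,0.042],[0,0,0]],
    [0.0,[-0.001,0.001,0.046],[0,0,0]],
    [0.0,[-0.001,0.001,0.046],[0,0,0]],
    [0.0,[-0.001,0.001,0.046],[0,0,0]],
  ],
)

```text
time: 12.15
tcp_pos: [606.0, -68.7, 202.4]
eef_rot: [-179.9, -0.0, 80.3]
ft_force: [-0.5, 0.4, 0.1]
gripper_width: 0.18
```

```bash
python3 - <<'E'
from h import *
st()
p=snap('wrist','w10.png');q=snap('side','s10.png')
im=q['frame'][150:225,240:330,::-1]
cv2.imwrite('pics/c10s.png',cv2.resize(im,None,fx=8,fy=8,interpolation=cv2.INTER_CUBIC))
st()
E
```

```text
12.15 [606.  -68.7 202.4] [-1.7994e+02 -1.0000e-02  8.0280e+01] [-0.51  0.42  0.09] 0.1795
12.25 [606.  -68.7 202.6] [-1.7996e+02 -1.0000e-02  8.0280e+01] [-0.48 -0.3  -0.83] 0.1729
```

View pics/c10s.png

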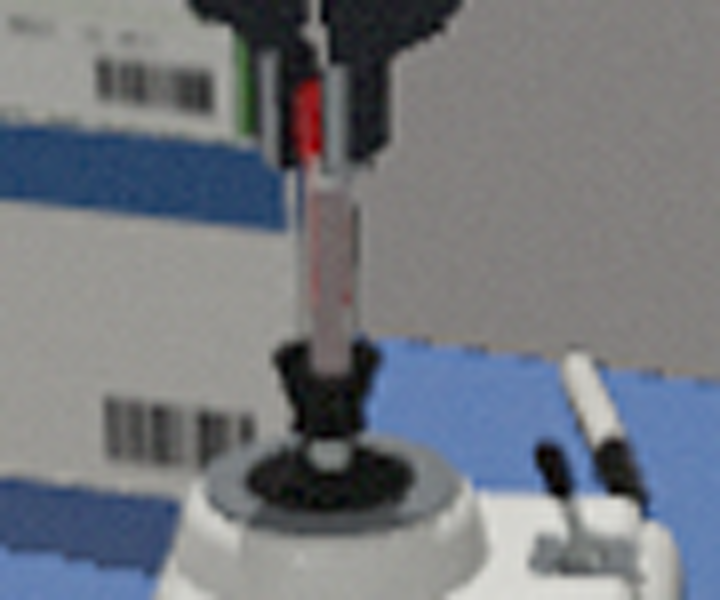

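View pics/w10.png

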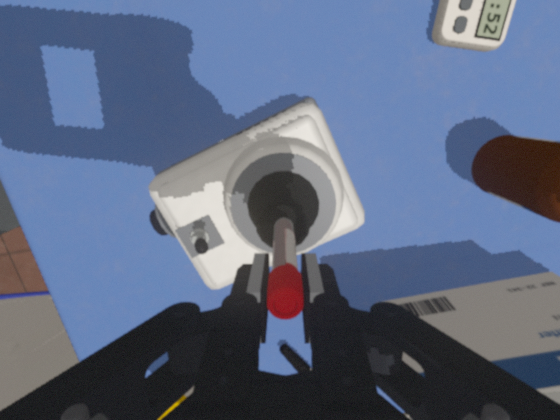

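The tube is inside the cup mouth and centred at (327,365), with no contact yet. I'll go down slowly and watch the force.

Emit:
arm_command(
  moves=[
    [0.0,[0,0,0.003],[0,0,0]],
    [0.0,[0,0,0.006],[0,0,0]],
    [0.0,[0,0,0.008],[0,0,0]],
    [0.0,[0,0,0.008],[0,0,0]],
    [0.0,[0,0,0.008],[0,0,0]],
  ],
)

```text
time: 12.75
tcp_pos: [606.0, -68.7, 194.6]
eef_rot: [-180.0, -0.0, 80.3]
ft_force: [-0.1, -0.2, 0.0]
gripper_width: 0.173
```

Emit:
arm_command(
  moves=[
    [0.0,[0,0,0.002],[0,0,0]],
    [0.0,[0,0,0.002],[0,0,0]],
    [0.0,[0,0,0.002],[0,0,0]],
  ],
)

```text
time: 13.05
tcp_pos: [606.1, -68.8, 192.9]
eef_rot: [-180.0, -0.0, 80.3]
ft_force: [-1.0, 0.6, 3.3]
gripper_width: 0.177
```

```bash
python3 - <<'E'
from h import *
import time
F=[]
for i in range(6):
    manip.snapshot('side'); s=manip.state(); F.append(np.r_[s['tcp_pos'],s['ft_force']])
print(np.mean(F,0).round(2),np.std(F,0).round(2))
E
```

```text
[ 6.0612e+02 -6.8750e+01  1.9283e+02 -5.1000e-01 -2.1000e-01  3.2600e+00] [0.01 0.01 0.03 0.85 0.32 0.3 ]
```

Contact came at the predicted TCP height of 194.4. At 192.8 the force is 3.3 N against a spring prediction of 3.1 N. Next I go 3.4 mm further.

Emit:
arm_command(
  moves=[
    [0.0,[0,0,0.001],[0,0,0]],
    [0.0,[0,0,0.002],[0,0,0]],
    [0.0,[0,0,0.003],[0,0,0]],
    [0.0,[0,0,0.0034],[0,0,0]],
    [0.0,[0,0,0.0034],[0,0,0]],
    [0.0,[0,0,0.0034],[0,0,0]],
  ],
)

```text
time: 13.95
tcp_pos: [606.1, -68.8, 189.5]
eef_rot: [-180.0, -0.0, 80.3]
ft_force: [-0.5, 0.7, 6.2]
gripper_width: 0.172
```

```bash
python3 - <<'E'
from h import *
F=[]
for i in range(8):
    q=snap('side','s11.png'); s=manip.state(); F.append(np.r_[s['tcp_pos'],s['ft_force']])
p=snap('wrist','w11.png')
print(np.mean(F,0).round(2),np.std(F,0).round(2));st()
im=q['frame'][150:225,240:330,::-1]
cv2.imwrite('pics/c11s.png',cv2.resize(im,None,fx=8,fy=8,interpolation=cv2.INTER_CUBIC))
E
```

```text
[ 6.0617e+02 -6.8770e+01  1.8949e+02 -1.0200e+00  4.1000e-01  5.6300e+00] [0.01 0.01 0.01 0.59 0.45 0.36]
14.4 [606.2 -68.8 189.5] [-179.99   -0.     80.28] [-0.81  0.15  5.55] 0.1769
```

View pics/c11s.png

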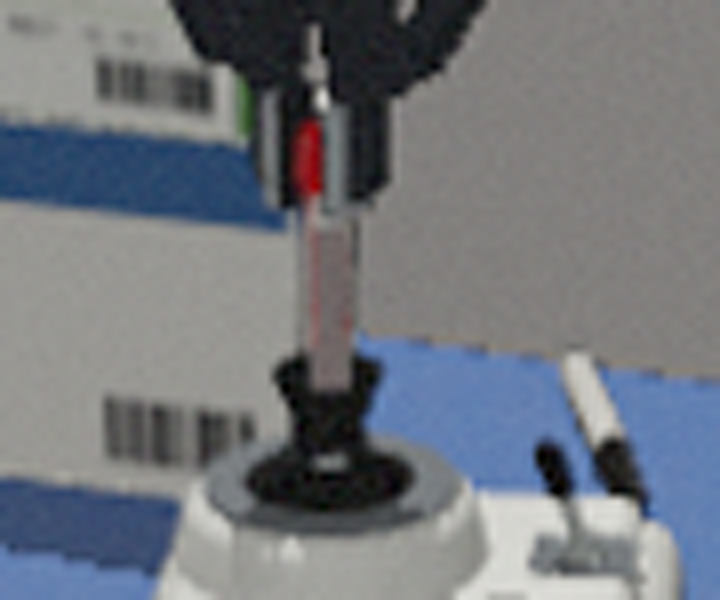

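View pics/w11.png

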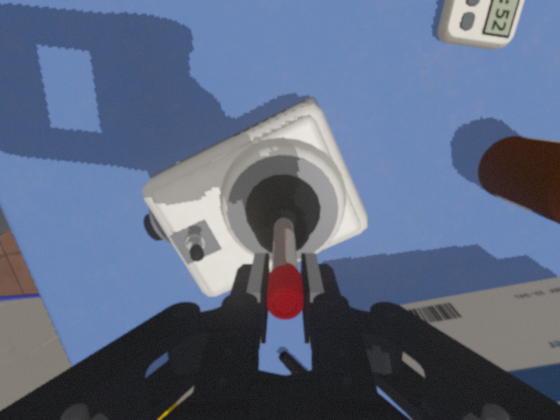

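The cup has visibly sunk, the tube is upright and centred, and the toggle at (555,470) is still back. Force is 5.6 N, which fits 5 mm. I'll hold the target for over 3 s (the camera calls keep it) and check it's steady.

```bash
python3 - <<'E'
from h import *
F=[]
for i in range(85):
    manip.snapshot('side'); s=manip.state(); F.append(np.r_[s['tcp_pos'],s['ft_force'],s['gripper_width']])
F=np.array(F)
for k in (0,28,56): print(F[k:k+28].mean(0).round(2))
print(F[:,2].min(),F[:,2].max(),F[:,5].min(),F[:,5].max());st()
p=snap('wrist','w12.png')
for d in manip.landmark_of(p,'toggle_tip')[:2]: print(np.round(d['position']),d['conf'],atz(p,d['position'],113).round(1))
if abs(F[-20:,5].mean()-5.6)<0.6 and F[-1,2]>189: print(manip.close_job())
E
```

```text
[ 6.0616e+02 -6.8770e+01  1.8949e+02 -1.1100e+00  9.0000e-02  5.4600e+00
  1.7000e-01]
[ 6.0616e+02 -6.8760e+01  1.8949e+02 -1.1600e+00  5.0000e-02  5.5900e+00
  1.7000e-01]
[ 6.0617e+02 -6.8770e+01  1.8949e+02 -9.5000e-01  1.1000e-01  5.5600e+00
  1.7000e-01]
189.45032050107963 189.53445737618134 4.169096399355183 7.153434122411716
18.65 [606.2 -68.8 189.5] [-179.99   -0.     80.28] [-0.54 -0.4   6.18] 0.1749
[199. 256.] 0.52 [540.1 -87.3 113. ]
the job is handed in; nothing more can be done
None
```

I pushed the toggle over to the back, took the short tube (the middle one, red cap) out of the rack by its cap, and pressed it upright into the mixer's cup. I held it there for more than 4 s and handed the job in at about 18.7 s, still pressing. No verdict is reported.

**Last checks**
- **Toggle:** the push met 33 N at the end stop. The tip then stood about 25 mm further back, and it was still at (540, -87) just before I handed in.
- **Press depth:** the tube touched the cup floor at TCP height 194.4 mm, as calculated, and the TCP was then held at 189.45–189.53 mm. That puts the cup about 4.9 mm down, going by arm position and force, because the joint can't be read directly.
- **Force:** it averaged 5.5–5.6 N throughout the hold, which fits the spring at 5 mm. Single readings scattered between 4.2 and 7.2 N.
- **Alignment:** the TCP, with the tube below it, was within about 1–1.5 mm of the cup's axis, and the tool was vertical. The gripper is well clear of the mixer.

**What disagreed:** the first estimates from the top camera were about 8 mm off for the cup. The side camera's network also gave some false cup positions. I relied on the wrist camera, which agreed with the mixer's given dimensions.

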